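# Shut the kit drawer and index its lock slide across it

## Task

Push the open drawer of the small white bench cabinet fully home until it clicks in. Then grip the black knob of the lock slide on top, pull it up to free its pin, slide it along the rail to the very next hole, so that its steel flag stands in front of the drawer, and let the pin go fully down into that hole. Finish while still gripping the knob with the pin fully down, and do not disturb the things that stand around the cabinet or on it.

Things in the scene. Friction and masses are not known exactly. Their poses are not given: they have to be found in the camera images.
- drawer_cabinet: Small white metal cabinet, fixed, 110 mm deep (its x), 180 wide (y), 70 high. Origin: centre of its underside. Its front (x = -55 mm) faces -x, roughly to the robot; +y is left as seen from the robot. The one drawer fills the front from y = -83 to +29 mm; left of it is a blank fixed panel. On its top, near the front, lies the lock rail along y.
- next_hole (a point): centre of the mouth of the next hole (9 mm wide) in the top of the lock rail, the hole to reach; at x = -35, y = +20, z = 86 mm of the cabinet. The aluminium rail is 20 mm wide, 16 high, from y = -56 to +89 mm, its holes at y = +60 (parked, under the saddle at the start), +20 and -20 mm.
- flag_front (a point): middle of the front face of the steel flag (24 mm wide, 62 high, z = 33 to 95 mm) that hangs from the saddle in front of the cabinet's front, at cabinet x = -64.5 mm. The saddle, 34 x 36 mm, top at z = 95 mm, rides on the rail and carries flag, plunger and knob.
- drawer (a joint): how far the drawer stands open, m: 0 is fully home, grows towards the cabinet's -x. It starts 25 to 40 mm open. About 1 N of friction; a spring detent resists with about 6 N (friction included) from 9 mm to 4 mm before home, then pulls the drawer home against its stop.
- drawer_pull (a point): middle of the front face of the drawer's round steel pull (20 mm across, stands 18 mm out of the drawer's front); moves with the drawer. With the drawer home it lies at x = -73, y = -35, z = 38 mm of the cabinet. Push here, along the cabinet's +x.
- lock_slide (a joint): travel of the saddle along the rail, m: 0 at the parked hole (start), 0.040 at the next, 0.080 at the last; grows towards the cabinet's -y (right as seen from the robot). About 1.5 N of friction. Locked while the pin is in a hole, with about 1 mm of play either way; while the drawer is open the flag cannot pass it.
- plunger (a joint): lift of pin and knob, m: 0 is fully down in a hole, 0.014 fully up. The pin (7 mm, round-ended) is clear of the rail above 0.009 and rests on it at 0.009 between holes. A spring presses it down with 5 N (at 0) to 8.5 N (at 0.014).
- lock_knob: black round knob on the plunger, 23 mm across (25 at its top rim), 28 high, axis vertical. Origin: centre of its underside, 108 mm above the worktop with the pin down; moves with saddle and plunger, axes as the cabinet's. At the start at x = -35, y = +60 mm of the cabinet, y = +20 mm at the next hole. Below it is a dark collar 18 mm across.
- jar: sample jar with white cap, 51 mm across, 60 mm high, standing left of the cabinet; origin at the centre of its underside. Leave alone.
- bench_timer: flat white bench timer 54 x 68 x 19 mm, lying right of the cabinet; origin at the centre of its underside. Leave alone.
- weight: brass knob weight, 23 mm across, 42 mm high, standing on the rear right part of the cabinet's top; origin at the centre of its underside. Leave alone.

How it is judged (in metres and radians):
On the way, in this order (a step that is already met when the one before it is completed fails the run):
1. the drawer is pushed home, seated at its detent (less than 2 mm open), with the lock slide still parked (value of joint drawer below 0.002 m and value of joint lock_slide below 0.008 m), for 0.2 s.
2. the knob is pulled up by the fingers, more than 8 mm (value of joint plunger above 0.008 m and contact force between the fingers and lock_knob above 1 N), for 0.05 s.
At the end, for the whole second after the job is handed in: Drawer home (under 2 mm open); lock slide at rest at the next hole (37 to 43 mm), pin down (lifted under 2 mm); the knob held between the fingers (over 2 N; pads' midpoint within 20 mm of its axis and under 42 mm above its underside), all through the last second (value of joint each of drawer, plunger below 0.002 m and value of joint lock_slide between 0.037 and 0.043 m and velocity of joint lock_slide below 0.01 m/s and contact force between the fingers and lock_knob above 2 N and z of the grasp point in the frame of lock_knob below 0.042 m and horizontal distance between the grasp point and lock_knob below 0.02 m); the arm keeps its last pose, push and grip.
It fails at once if the jar, the timer or the weight is moved more than 20 mm (distance of any of jar, bench_timer, weight from where it was at the start of the episode above 0.02 m).
It fails at once if the jar or the weight is tipped over (angle between any of jar, weight's own z axis and vertical above 0.5 rad).
It also fails if it takes over 51 s, if anything falls off the work surface, if the arm or the gripper's body presses on something with over 40 N, if the wrist force passes 120 N, or if a joint passes its speed limit or range.

## Robot

A 6-joint arm with a two-finger parallel gripper is mounted at the origin on a cart in front of the work surface, level with it; the furniture and walls round the work are solid. World frame = base frame: x ahead of the robot, y to its left, z up, the work surface at z = 0. Lengths are in mm, angles in degrees, forces in N, time in s.
With the tool pointing down it reaches from about 300 to 850 mm from the base axis. Payload 4.2 kg.
Tool frame: the origin (TCP) lies midway between the tips of the shut fingers; the grasp point (between the pads) lies 19 mm behind it (env.grip_point_offset is the distance from the TCP to the grasp point, in mm); z points along the fingers, x is the direction in which the jaws open and shut, and the axes are right-handed (so a half turn about z gives the same grasp; the last joint's range is limited). The gripper opens to 91 mm and grips with 3 to 60 N. Pads are 32 mm wide; open, the fingers measure 118 mm over their backs; the gripper's body (76 mm by 178 mm) begins 60 mm behind the grasp point.
Start: joints at [-1.146, 18.312, 89.639, -0, 72.044, -1.146], TCP at [575.016, 0, 213.976] pointing down, gripper open.
Joint ranges: [-177.97, 177.97], [-48.28, 115.42], [12.27, 149.76], [-77.06, 257.06], [2.81, 150.46], [-146.56, 146.56]. Speed limits (degrees/s): [147.25, 147.25, 180, 180, 180, 180].

## Interface

Orientations are given as [roll, pitch, yaw] about the fixed x, y, z axes, in that order (R = Rz(yaw) Ry(pitch) Rx(roll)).
In Python, from workcell import env gives the robot as it stands.
- The arm moves only by the shell command python3 -m pendant 'ROWS' [FORCE]. ROWS is JSON, a list of rows, each an object with "xyz": the shift along the tool's x, y, z in m, a list of three; "roll": the turn about the tool's z in degrees; "jaw": the closure, from 0 (fully open) to 1 (shut). A call has exactly 8 rows; each row is the pose to reach, as a shift and turn from the pose commanded when the call began, along the tool's axes at that moment; what a row does not reach only later rows make up. A row lasts 1/8 s, in which the tool goes at most 62.5 mm and 10.7 degrees, less where a joint would pass 70% of its speed; a pose out of reach is approached as far as the arm can. A call with a gripper value outside its range is refused whole. The fingers move at their own pace and stop on an object; FORCE is the grip in N (left out, the last holds). Time passes only in rows, so rows that repeat a pose let the fingers close, or fill a call up. It gives the time, the measured TCP pose, the force and the opening at its end, in the units of the state.
- env.state(): the state, without advancing time (a new reading comes with each control period).
- env.grab_frame(name): name is "scene" or "side" or "wrist"; returns (picture, depth): 384x512x3 uint8, blue, green, red; 384x512 float32, mm along the optical axis (not along the pixel's ray), 0 where there is no reading.
- env.camera_params(name): a dict with "camera_matrix" (3x3 intrinsics, pixels), "D" ([k1, k2, p1, p2, k3] as OpenCV has them; the pictures are not rectified), "cam_to_world" (4x4, takes a point from camera to world coordinates); the wrist camera has in their place "hand_eye" (4x4, takes a point from camera to tool coordinates, whose origin is the TCP and whose axes are the tool frame's). Camera axes: x right, y up, looking along -z (the intrinsics and any distortion apply to the point x, -y, -z); pixel columns grow to the right and rows downward; lengths in mm; the calibration is good to about 2 mm. A picture is of the moment at which its call begins: read the wrist's pose just before it. camera_params takes no time and is no camera call.
- env.job_done(): hands the job in, once; it reports no verdict.
The state is a dict: "time_s": time; "qpos": joint angles; "qvel": joint speeds; "effort": joint torques, N m; "ee_pos": TCP position; "ee_rot": TCP orientation; "force": force on the tool from outside, world axes, zero at the start; "torque": the same for the moment, N m; "gripper_width": finger opening in mm.
Only numpy, scipy, OpenCV 4.12 (cv2) and the standard library are available. Lean on these libraries where they do the work, as an engineer would, in place of code of your own. Each camera call takes 0.05 s, during which the arm holds its last target. There are 200 camera calls.

## Working session

There is one attempt and no reset: what is moved stays moved. The work goes in short steps, Python scripts to look and compute and a shell command to move; the robot and the scene stay as the last step left them, time stands still between calls to the robot, and variables do not carry over. Pictures are saved under pics/ and viewed, about 8 in all and at most 12, crops included, and the job is handed in when it is done.

```bash
mkdir -p pics; ls
cat > h.py <<'E'
import numpy as np, cv2
from workcell import env
from scipy.spatial.transform import Rotation as R
def shot(name,fn):
    s=env.state(); im,d=env.grab_frame(name); cv2.imwrite('pics/'+fn+'.png',im); np.save('pics/'+fn+'.npy',d)
    return s,im,d
def pose(name,s):
    p=env.camera_params(name)
    if 'cam_to_world' in p: T=np.array(p['cam_to_world'])
    else:
        W=np.eye(4); W[:3,:3]=R.from_euler('xyz',s['ee_rot'],degrees=True).as_matrix(); W[:3,3]=s['ee_pos']
        T=W@np.array(p['hand_eye'])
    return p,T
def rays(name,s,uv):
    p,T=pose(name,s)
    n=cv2.undistortPoints(np.array(uv,float).reshape(-1,1,2),np.array(p['camera_matrix']),np.array(p['D'])).reshape(-1,2)
    d=np.c_[n[:,0],-n[:,1],-np.ones(len(n))]
    return T[:3,3],d@T[:3,:3].T   # scaled: depth 1
def onz(name,s,uv,z):
    o,d=rays(name,s,uv); return o+d*((z-o[2])/d[:,2])[:,None]
def bydepth(name,s,uv,dep):
    o,d=rays(name,s,uv); return o+d*np.array([np.median(dep[max(int(v)-1,0):int(v)+2,max(int(u)-1,0):int(u)+2]) for u,v in uv])[:,None]
E
python3 - <<'E'
from h import *
print(env.state(), env.grip_point_offset)
ims=[shot(n,n+'0')[1] for n in('scene','side','wrist')]
g=np.zeros((600,800,3),np.uint8)
cv2.imwrite('pics/all.png',cv2.resize(np.vstack([np.hstack(ims[:2]),np.hstack([ims[2],ims[2]*0])]),(800,600)))
E
```

```text
pics
{'time_s': 0.0, 'qpos': array([-1.14595947e+00,  1.83523280e+01,  8.97051487e+01, -2.74347778e-04,
        7.20429599e+01, -1.14403804e+00]), 'qvel': array([-0.01962855, -0.08742834,  0.05214175, -0.10127778,  0.09102502,
        0.11075939]), 'effort': array([-5.01459035e-04, -4.12465632e+01, -2.31973493e+01,  7.28826877e-02,
        4.58198413e-02, -1.41870069e-04]), 'ee_pos': array([5.74510326e+02, 8.59232520e-03, 2.13121905e+02]), 'ee_rot': array([-1.79998255e+02,  1.00421808e-01, -1.83509298e-03]), 'force': array([ 0.00330395, -0.31478208,  0.59940603]), 'torque': array([-0.00012984,  0.00201048, -0.02809897]), 'gripper_width': 91.26286939234903} 18.8
```

View pics/all.png

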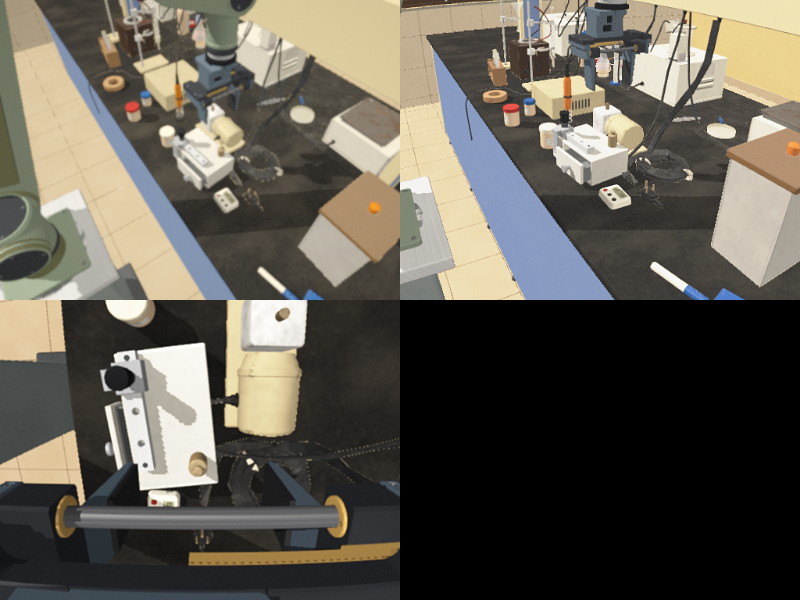

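Run:
```python
from h import *
s=env.state(); im=cv2.imread('pics/wrist0.png'); d=np.load('pics/wrist0.npy')
o,dd=rays('wrist',s,[(u,v) for v in range(384) for u in range(512)])
P=(o+dd*d.reshape(-1,1)).reshape(384,512,3); np.save('pics/P0.npy',P)
def blob(lo,hi,nm):
    m=((P[...,2]>lo)&(P[...,2]<hi)&(d>0)).astype(np.uint8); m[300:]=0
    n,l,st,c=cv2.connectedComponentsWithStats(m)
    for i in range(1,n):
        if st[i,4]>60:
            q=P[l==i]; r=cv2.minAreaRect(q[:,:2].astype(np.float32)); print(nm,st[i],c[i].round(),'med',np.median(q,0).round(1),'rect',np.round(r[0],1),np.round(r[1],1),round(r[2],1))
blob(64,76,'top70');blob(82,90,'rail86');blob(91,99,'saddle95');blob(128,144,'knob136');blob(106,120,'weight112')
v=cv2.resize(im[40:300,90:350],(780,780))[:,:]
cv2.imwrite('pics/w0c.png',cv2.resize(im[30:240,110:390],(800,600)))
```

```text
top70 [315   0  44  62 185] [322.  37.] med [628.2 126.6  70.9] rect [636.1 125.4] [28.9 64.9] 36.4
top70 [  174    55   106   188 14422] [228. 148.] med [545.1  27.2  69.2] rect [535.2  17.9] [108.3 179.7] 5.7
top70 [307  67  24 104 856] [313. 115.] med [627.2  58.6  71.2] rect [628.3  53.8] [97.6 16.8] 85.5
top70 [371  68  15 103 204] [379. 113.] med [691.6  63.3  73.2] rect [690.9  54.2] [14.8 96.2] 4.1
top70 [155 121  20  89 381] [164. 164.] med [481.7   9.2  69.1] rect [481.7   7.6] [ 6.  90.8] 5.8
top70 [394 188  30   9 160] [406. 192.] med [726.  -17.4  69.7] rect [730.8 -18.5] [26.6  7. ] 12.2
top70 [343 200  24   7  90] [354. 202.] med [674.8 -29.9  68.8] rect [675.2 -30. ] [21.4  4.6] 25.4
rail86 [ 318    0   75   61 4011] [355.  30.] med [657.  131.3  86.8] rect [659.4 132.3] [64.3 49.6] 1.0
rail86 [150  65  24  15 278] [162.  71.] med [489.9  97.7  85.1] rect [489.7  97.3] [20.2 10.9] 6.1
rail86 [ 320   67   63  108 3442] [348. 120.] med [651.5  54.6  86.8] rect [658.9  53.2] [98.2 55.3] 87.6
rail86 [180  76   8  41  76] [184.  96.] med [509.1  77.3  86.4] rect [509.2  75
[... 874 characters left out ...]
0. 100.] med [493.5  73.9 134.9] rect [492.6  73.8] [23.9 24.6] 88.4
knob136 [440 188  29  12 198] [453. 194.] med [7.371e+02 4.000e-01 1.356e+02] rect [738.2  -0. ] [18.6  6.8] 31.8
knob136 [456 223  25  12 146] [466. 230.] med [755.2 -33.2 133.3] rect [759.3 -36.1] [ 9.2 22.6] 69.8
weight112 [160  86  11  28  64] [167.  99.] med [502.5  74.5 116.5] rect [500.2  73.5] [21.6  7.7] 88.4
weight112 [405 194  26  10 157] [418. 199.] med [719.2 -12.  113.6] rect [719.4 -13.1] [18.8  7.9] 32.0
weight112 [435 207  19  26 192] [444. 219.] med [747.6 -31.3 113. ] rect [749.5 -31.2] [ 9.4 25.4] 27.6
weight112 [247 212  13  14 141] [253. 218.] med [570.8 -31.2 109.4] rect [570.7 -31.9] [11.3 11.3] 42.8
```

View pics/w0c.png

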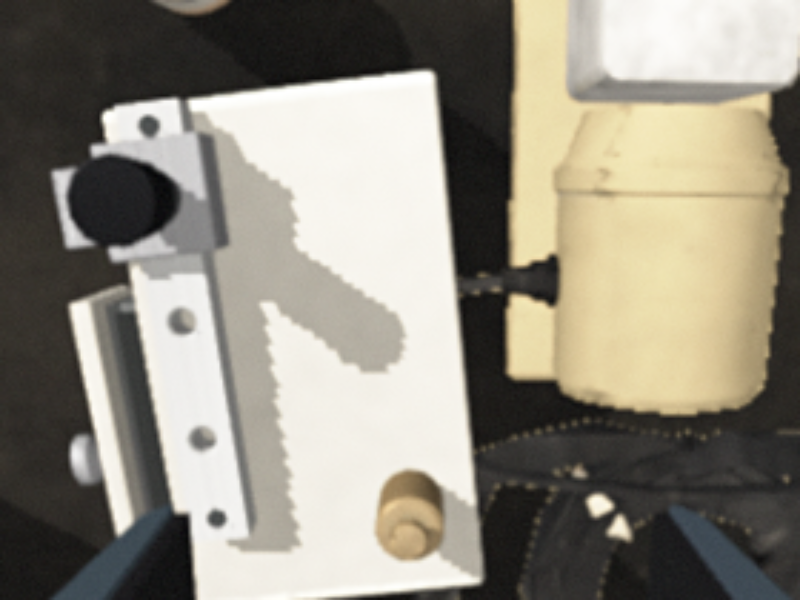

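Run:
```python
from h import *
s=env.state(); P=np.load('pics/P0.npy')
c=np.array([534.3,17.6]); a=np.radians(5.8); Rm=np.array([[np.cos(a),-np.sin(a)],[np.sin(a),np.cos(a)]])
for v in (183,187,191,195,199):
    print(v,[tuple(np.round(np.r_[(P[v,u,:2]-c)@Rm,P[v,u,2]]).astype(int)) for u in range(130,160,3)])
print(np.round(env.camera_params('wrist')['hand_eye'],3).tolist())
print('pull home',c+Rm@[-73,-35],'knob',c+Rm@[-35,60],'next',c+Rm@[-35,20])
# pull in side/scene views via depth: bounding check of the cabinet top in scene cams
for n in('scene','side'):
    d=np.load(f'pics/{n}0.npy')
    o,dd=rays(n,s,[(u,v) for v in range(384) for u in range(512)]); Q=o+dd*d.reshape(-1,1)
    L=np.c_[(Q[:,:2]-c)@Rm,Q[:,2]]
    k=(abs(L[:,0])<140)&(abs(L[:,1])<100)&(d.reshape(-1)>0)
    L=L[k]
    t=L[(abs(L[:,2]-70)<4)&(L[:,0]>-60)]; r=cv2.minAreaRect(t[:,:2].astype(np.float32)); print(n,'top',r, np.median(t[:,2]))
    kn=L[(L[:,2]>115)&(L[:,2]<140)&(abs(L[:,0]+35)<25)&(abs(L[:,1]-60)<25)]; print('knob',len(kn),kn.min(0),kn.max(0))
    f=L[(L[:,0]<-75)&(L[:,1]>-60)&(L[:,1]<-10)&(L[:,2]>20)&(L[:,2]<60)]; print('pull/drawer',len(f),np.percentile(f,[2,50,98],axis=0).round(1).tolist())
```

```text
183 [(np.int64(-123), np.int64(-35), np.int64(-1)), (np.int64(-120), np.int64(-35), np.int64(-2)), (np.int64(-99), np.int64(-26), np.int64(39)), (np.int64(-94), np.int64(-26), np.int64(41)), (np.int64(-92), np.int64(-27), np.int64(38)), (np.int64(-79), np.int64(-21), np.int64(62)), (np.int64(-76), np.int64(-21), np.int64(63)), (np.int64(-73), np.int64(-22), np.int64(62)), (np.int64(-73), np.int64(-24), np.int64(53)), (np.int64(-71), np.int64(-26), np.int64(49))]
187 [(np.int64(-124), np.int64(-40), np.int64(-1)), (np.int64(-120), np.int64(-40), np.int64(-1)), (np.int64(-97), np.int64(-29), np.int64(45)), (np.int64(-94), np.int64(-29), np.int64(45)), (np.int64(-91), np.int64(-30), np.int64(42)), (np.int64(-80), np.int64(-25), np.int64(63)), (np.int64(-77), np.int64(-26), np.int64(62)), (np.int64(-74), np.int64(-26), np.int64(61)), (np.int64(-73), np.int64(-28), np.int64(56)), (np.int64(-72), np.int64(-30), np.int64(49))]
191 [(np.int64(-126), np.int64(-45), np.int64(-2)), (np.int64(-121), np.int64(-45), np.int64(-1)), (np.int64(-98), np.int64(-33), np.int64(46)), (np.int64(-94), np.in
[... 1365 characters left out ...]
5.21067866 -24.5979345 ] knob [493.41579736  73.75587213] next [497.45804925  33.96064378]
scene top ((38.976524353027344, -0.3779754638671875), (197.06207275390625, 183.08396911621094), 3.516261339187622) 71.01458678826566
knob 111 [-46.87945707  46.30838362 115.19002246] [-23.72363343  70.38627311 139.73099021]
pull/drawer 153 [[-97.7, -59.2, 22.4], [-79.8, -39.6, 43.4], [-78.3, -11.6, 58.0]]
side top ((34.93125915527344, 0.5289535522460938), (198.83840942382812, 180.00616455078125), 6.22922420501709) 70.69595481593547
knob 159 [-48.48876125  47.61627237 115.08176914] [-25.34875642  71.05340329 137.89949962]
pull/drawer 315 [[-99.3, -58.4, 21.2], [-80.8, -38.3, 42.7], [-79.2, -11.9, 59.3]]
```

```bash
python3 -m pendant '[{"xyz":[-0.03,0.005,0],"roll":-1,"jaw":1},{"xyz":[-0.06,0.01,0],"roll":-2,"jaw":1},{"xyz":[-0.09,0.016,0],"roll":-3,"jaw":1},{"xyz":[-0.12,0.022,0.01],"roll":-4,"jaw":1},{"xyz":[-0.15,0.027,0.03],"roll":-5,"jaw":1},{"xyz":[-0.17,0.031,0.06],"roll":-5.8,"jaw":1},{"xyz":[-0.17,0.031,0.09],"roll":-5.8,"jaw":1},{"xyz":[-0.17,0.031,0.11],"roll":-5.8,"jaw":1}]' 30
python3 - <<'E'
from h import *
s,im,d=shot('side','s1'); print(s['ee_pos'],s['ee_rot'],s['force'],s['gripper_width'])
cv2.imwrite('pics/s1c.png',cv2.resize(im[40:260,130:350],(600,600)))
E
```

```text
time_s: 1.15
ee_pos: [404.0, -31.0, 102.8]
ee_rot: [-180.0, 0.1, 5.8]
force: [0.1, -0.6, 0.5]
gripper_width: 14.5
[404.03821897 -30.99181926 102.823232  ] [-1.79984809e+02  6.95981377e-02  5.78609647e+00] [ 0.07304092 -0.58429418  0.46737309] 14.475439445334255
```

View pics/s1c.png

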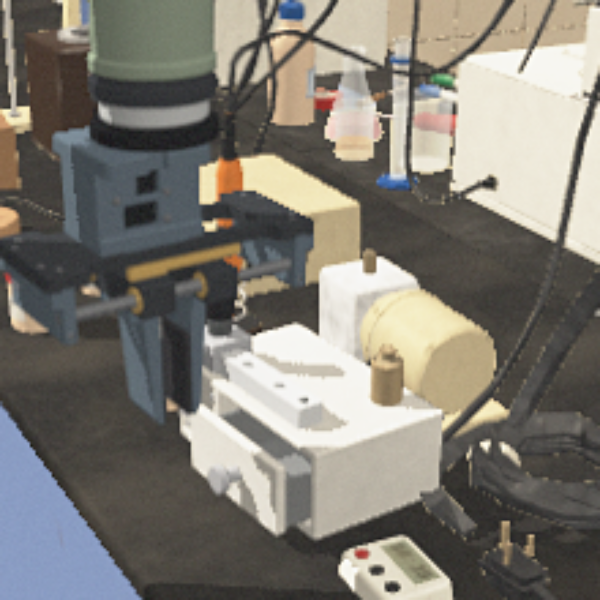

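Side view: drawer open with the pull at about (222,480), gripper above and before it, all clear. Now down beside the pull.

```bash
python3 -m pendant '[{"xyz":[0,0,0.02],"roll":0,"jaw":1},{"xyz":[0,0,0.04],"roll":0,"jaw":1},{"xyz":[0,0,0.06],"roll":0,"jaw":1},{"xyz":[0,0,0.067],"roll":0,"jaw":1},{"xyz":[0.003,0,0.067],"roll":0,"jaw":1},{"xyz":[0.006,0,0.067],"roll":0,"jaw":1},{"xyz":[0.009,0,0.067],"roll":0,"jaw":1},{"xyz":[0.012,0,0.067],"roll":0,"jaw":1}]'
python3 - <<'E'
from h import *
s,im,d=shot('side','s2'); print(s['ee_pos'],s['force'],s['gripper_width'])
cv2.imwrite('pics/s2c.png',cv2.resize(im[130:260,170:300],(600,600)))
E
```

```text
time_s: 2.2
ee_pos: [417.5, -29.8, 37.3]
ee_rot: [180.0, -0.1, 5.8]
force: [0.1, -0.1, -0.0]
gripper_width: 0.5
[417.52997743 -29.78040662  37.34993049] [ 0.0902558  -0.14318131 -0.00531682] 0.493217343616824
```

View pics/s2c.png

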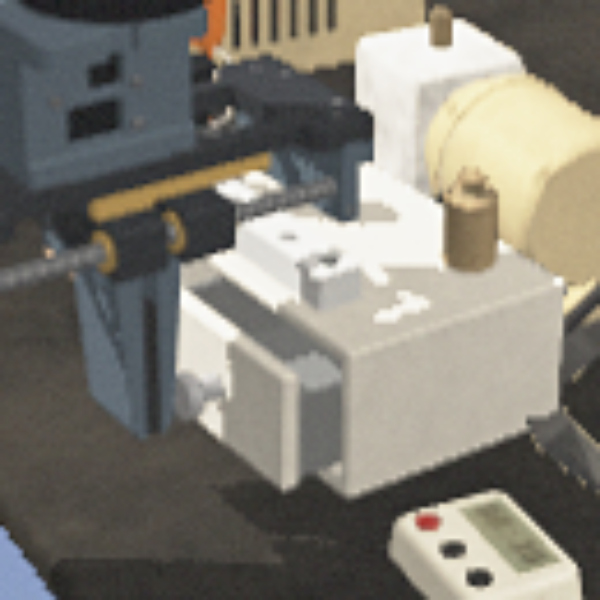

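Finger in line with the pull, about 9 mm short of it. Pushing.

```bash
python3 -m pendant '[{"xyz":[0.005,0,0],"roll":0,"jaw":1},{"xyz":[0.009,0,0],"roll":0,"jaw":1},{"xyz":[0.013,0,0],"roll":0,"jaw":1},{"xyz":[0.017,0,0],"roll":0,"jaw":1},{"xyz":[0.021,0,0],"roll":0,"jaw":1},{"xyz":[0.024,0,0],"roll":0,"jaw":1},{"xyz":[0.026,0,0],"roll":0,"jaw":1},{"xyz":[0.026,0,0],"roll":0,"jaw":1}]'; python3 -m pendant '[{"xyz":[0.001,0,0],"roll":0,"jaw":1},{"xyz":[0.002,0,0],"roll":0,"jaw":1},{"xyz":[0.003,0,0],"roll":0,"jaw":1},{"xyz":[0.004,0,0],"roll":0,"jaw":1},{"xyz":[0.005,0,0],"roll":0,"jaw":1},{"xyz":[0.006,0,0],"roll":0,"jaw":1},{"xyz":[0.007,0,0],"roll":0,"jaw":1},{"xyz":[0.007,0,0],"roll":0,"jaw":1}]'
```

```text
time_s: 3.25
ee_pos: [443.2, -27.1, 37.0]
ee_rot: [180.0, -0.0, 5.8]
force: [-0.4, -0.2, -0.5]
gripper_width: 0.5
time_s: 4.25
ee_pos: [448.3, -26.5, 36.8]
ee_rot: [-180.0, 0.2, 5.8]
force: [-4.3, -0.9, 3.2]
gripper_width: 0.5
```

```bash
python3 -m pendant '[{"xyz":[0.001,0,0],"roll":0,"jaw":1},{"xyz":[0.002,0,0],"roll":0,"jaw":1},{"xyz":[0.003,0,0],"roll":0,"jaw":1},{"xyz":[0.004,0,0],"roll":0,"jaw":1},{"xyz":[0.004,0,0],"roll":0,"jaw":1},{"xyz":[0.004,0,0],"roll":0,"jaw":1},{"xyz":[0.004,0,0],"roll":0,"jaw":1},{"xyz":[0.004,0,0],"roll":0,"jaw":1}]'
python3 - <<'E'
from h import *
s,im,d=shot('side','s3')
o,dd=rays('side',s,[(u,v) for v in range(384) for u in range(512)]); Q=o+dd*d.reshape(-1,1)
c=np.array([534.3,17.6]); a=np.radians(5.8); Rm=np.array([[np.cos(a),-np.sin(a)],[np.sin(a),np.cos(a)]])
L=np.c_[(Q[:,:2]-c)@Rm,Q[:,2]]
for n,y0,y1,z0,z1 in(('drawer',-80,-55,15,55),('panel',32,45,10,28)):
    k=(L[:,0]<-40)&(L[:,0]>-100)&(L[:,1]>y0)&(L[:,1]<y1)&(L[:,2]>z0)&(L[:,2]<z1); print(n,k.sum(),np.percentile(L[k,0],[10,50,90]) if k.any() else '')
E
```

```text
time_s: 5.25
ee_pos: [454.2, -26.1, 37.1]
ee_rot: [180.0, -0.1, 5.8]
force: [0.3, -0.5, -1.0]
gripper_width: 0.4
drawer 154 [-55.32780634 -54.57700095 -53.64848386]
panel 0
```

```bash
python3 -m pendant '[{"xyz":[0.001,0,0],"roll":0,"jaw":1},{"xyz":[0.002,0,0],"roll":0,"jaw":1},{"xyz":[0.002,0,0],"roll":0,"jaw":1},{"xyz":[0.003,0,0],"roll":0,"jaw":1},{"xyz":[0.003,0,0],"roll":0,"jaw":1},{"xyz":[0.003,0,0],"roll":0,"jaw":1},{"xyz":[0.003,0,0],"roll":0,"jaw":1},{"xyz":[0.003,0,0],"roll":0,"jaw":1}]'
```

```text
time_s: 6.3
ee_pos: [455.1, -25.9, 36.8]
ee_rot: [-180.0, 0.2, 5.8]
force: [-5.5, -1.0, 3.7]
gripper_width: 0.5
```

Drawer is seated against its stop. Backing off, up, then over the knob with a quarter turn.

```bash
python3 -m pendant '[{"xyz":[-0.015,0,0],"roll":0,"jaw":1},{"xyz":[-0.03,0,0],"roll":0,"jaw":1},{"xyz":[-0.03,0,-0.02],"roll":0,"jaw":1},{"xyz":[-0.03,0,-0.055],"roll":0,"jaw":1},{"xyz":[-0.03,0,-0.095],"roll":0,"jaw":1},{"xyz":[-0.03,0,-0.13],"roll":0,"jaw":1},{"xyz":[-0.03,0,-0.16],"roll":0,"jaw":1},{"xyz":[-0.03,0,-0.17],"roll":0,"jaw":1}]' && python3 -m pendant '[{"xyz":[0.01,-0.01,0],"roll":-10,"jaw":0.5},{"xyz":[0.02,-0.02,0],"roll":-20,"jaw":0},{"xyz":[0.03,-0.035,0],"roll":-30,"jaw":0},{"xyz":[0.04,-0.05,0],"roll":-40,"jaw":0},{"xyz":[0.05,-0.065,0],"roll":-50,"jaw":0},{"xyz":[0.06,-0.08,0],"roll":-60,"jaw":0},{"xyz":[0.07,-0.09,0],"roll":-70,"jaw":0},{"xyz":[0.0765,-0.095,0],"roll":-80,"jaw":0}]' && python3 -m pendant '[{"xyz":[0,0,0],"roll":-10,"jaw":0},{"xyz":[0,0,0],"roll":-10,"jaw":0},{"xyz":[0,0,0],"roll":-10,"jaw":0},{"xyz":[0,0,0],"roll":-10,"jaw":0},{"xyz":[0,0,0],"roll":-10,"jaw":0},{"xyz":[0,0,0],"roll":-10,"jaw":0},{"xyz":[0,0,0],"roll":-10,"jaw":0},{"xyz":[0,0,0],"roll":-10,"jaw":0}]'
python3 - <<'E'
from h import *
s,im,d=shot('wrist','w4'); print(s['ee_pos'],s['ee_rot'],s['gripper_width'],s['force'])
o,dd=rays('wrist',s,[(u,v) for v in range(384) for u in range(512)])
P=(o+dd*d.reshape(-1,1)).reshape(384,512,3); np.save('pics/P4.npy',P)
c=np.array([534.3,17.6]); a=np.radians(5.8); Rm=np.array([[np.cos(a),-np.sin(a)],[np.sin(a),np.cos(a)]])
near=np.hypot(P[...,0]-493.4,P[...,1]-73.8)<26
for lo,hi in((128,144),(91,99)):
    k=near&(P[...,2]>lo)&(P[...,2]<hi); q=P[k]; r=cv2.minAreaRect(q[:,:2].astype(np.float32)); print(k.sum(),r,np.median(q,0), (np.array(r[0])-c)@Rm)
E
```

```text
time_s: 7.3
ee_pos: [427.2, -28.9, 208.4]
ee_rot: [180.0, -0.2, 5.8]
force: [-1.0, 0.3, -0.5]
gripper_width: 0.5
time_s: 8.3
ee_pos: [492.8, 73.9, 205.5]
ee_rot: [-179.9, 0.0, 86.2]
force: [0.5, -0.3, -0.4]
gripper_width: 77.6
time_s: 9.3
ee_pos: [493.4, 73.5, 207.0]
ee_rot: [180.0, -0.0, 95.8]
force: [0.3, 0.2, -0.5]
gripper_width: 91.0
[493.43344543  73.48539987 206.98500127] [ 1.79991044e+02 -4.58725504e-04  9.57936054e+01] 90.9604678450171 [ 0.28223983  0.20083761 -0.50766638]
765 ((492.0978088378906, 74.35416412353516), (24.170989990234375, 23.69757652282715), 5.073160171508789) [491.18634645  74.06887239 134.89662771] [-36.25078018  60.7284202 ]
1004 ((488.31829833984375, 73.91781616210938), (41.474491119384766, 36.03076934814453), 5.222342491149902) [481.96224332  72.48521562  94.02450076] [-40.05503797  60.67624937]
```

View pics/w4.png

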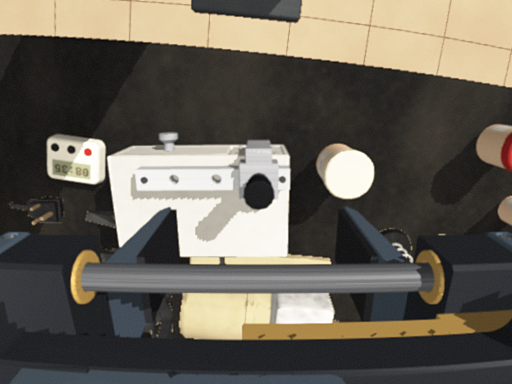

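Knob at (258,190), between the open fingers; drawer pull at (168,137), drawer flush; jar clear to the right. Descend and grip.

```bash
python3 -m pendant '[{"xyz":[0.0005,-0.001,0.015],"roll":0,"jaw":0},{"xyz":[0.0005,-0.001,0.03],"roll":0,"jaw":0},{"xyz":[0.0005,-0.001,0.045],"roll":0,"jaw":0},{"xyz":[0.0005,-0.001,0.06],"roll":0,"jaw":0},{"xyz":[0.0005,-0.001,0.075],"roll":0,"jaw":0},{"xyz":[0.0005,-0.001,0.09],"roll":0,"jaw":0},{"xyz":[0.0005,-0.001,0.102],"roll":0,"jaw":0},{"xyz":[0.0005,-0.001,0.102],"roll":0,"jaw":0}]' && python3 -m pendant '[{"xyz":[0,0,0],"roll":0,"jaw":1},{"xyz":[0,0,0],"roll":0,"jaw":1},{"xyz":[0,0,0],"roll":0,"jaw":1},{"xyz":[0,0,0],"roll":0,"jaw":1},{"xyz":[0,0,0],"roll":0,"jaw":1},{"xyz":[0,0,0],"roll":0,"jaw":1},{"xyz":[0,0,0],"roll":0,"jaw":1},{"xyz":[0,0,0],"roll":0,"jaw":1}]' 45
```

```text
time_s: 10.35
ee_pos: [491.8, 73.8, 104.0]
ee_rot: [-179.9, 0.0, 95.8]
force: [0.8, 0.3, 0.7]
gripper_width: 91.3
time_s: 11.35
ee_pos: [492.4, 74.0, 105.0]
ee_rot: [180.0, -0.0, 95.8]
force: [-0.7, 0.7, 0.3]
gripper_width: 22.8
```

```bash
python3 -m pendant '[{"xyz":[0,0,-0.003],"roll":0,"jaw":1},{"xyz":[0,0,-0.006],"roll":0,"jaw":1},{"xyz":[0,0,-0.009],"roll":0,"jaw":1},{"xyz":[0,0,-0.012],"roll":0,"jaw":1},{"xyz":[0,0,-0.0135],"roll":0,"jaw":1},{"xyz":[0,0,-0.0135],"roll":0,"jaw":1},{"xyz":[0,0,-0.0135],"roll":0,"jaw":1},{"xyz":[0,0,-0.0135],"roll":0,"jaw":1}]'
python3 - <<'E'
from h import *
s,im,d=shot('side','s5'); print(s['ee_pos'],s['force'],s['gripper_width'])
cv2.imwrite('pics/s5c.png',cv2.resize(im[110:240,170:300],(600,600)))
E
```

```text
time_s: 12.35
ee_pos: [492.3, 73.9, 118.4]
ee_rot: [-180.0, -0.0, 95.8]
force: [2.5, -0.1, -8.6]
gripper_width: 23.3
[492.30077872  73.8524418  118.37724239] [ 2.46569294 -0.06077086 -8.57644072] 23.312584866092003
```

View pics/s5c.png

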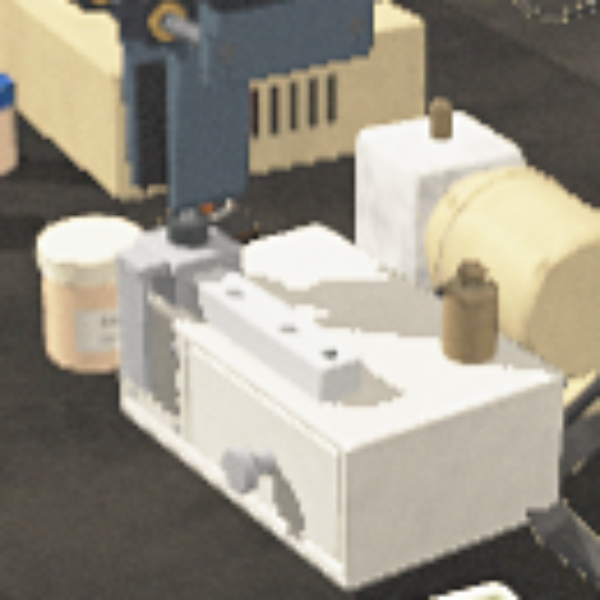

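Knob raised (spring load 8.6 N), drawer flush with the front (pull at (245,470)). Sliding 40 mm to the right.

```bash
python3 -m pendant '[{"xyz":[-0.003,0,0],"roll":0,"jaw":1},{"xyz":[-0.009,0,0],"roll":0,"jaw":1},{"xyz":[-0.016,0,0],"roll":0,"jaw":1},{"xyz":[-0.023,0,0],"roll":0,"jaw":1},{"xyz":[-0.03,0,0],"roll":0,"jaw":1},{"xyz":[-0.036,0,0],"roll":0,"jaw":1},{"xyz":[-0.040,0,0],"roll":0,"jaw":1},{"xyz":[-0.040,0,0],"roll":0,"jaw":1}]'
```

```text
time_s: 13.4
ee_pos: [496.6, 33.3, 118.5]
ee_rot: [180.0, 0.1, 95.8]
force: [3.9, -1.6, -9.1]
gripper_width: 22.8
```

```bash
python3 -m pendant '[{"xyz":[0.0003,0,0.002],"roll":0,"jaw":1},{"xyz":[0.0003,0,0.004],"roll":0,"jaw":1},{"xyz":[0.0003,0,0.006],"roll":0,"jaw":1},{"xyz":[0.0003,0,0.008],"roll":0,"jaw":1},{"xyz":[0.0003,0,0.010],"roll":0,"jaw":1},{"xyz":[0.0003,0,0.012],"roll":0,"jaw":1},{"xyz":[0.0003,0,0.0135],"roll":0,"jaw":1},{"xyz":[0.0003,0,0.0135],"roll":0,"jaw":1}]'
python3 - <<'E'
from h import *
s,im,d=shot('side','s6'); print(s['ee_pos'],s['force'],s['gripper_width'])
cv2.imwrite('pics/s6c.png',cv2.resize(im[110:240,170:300],(600,600)))
E
```

```text
time_s: 14.4
ee_pos: [496.5, 34.4, 105.0]
ee_rot: [180.0, -0.0, 95.8]
force: [2.7, -0.6, -6.2]
gripper_width: 22.9
[496.51227544  34.39530147 105.0455064 ] [ 2.69401367 -0.64566395 -6.16856138] 22.892173424523364
```

View pics/s6c.png

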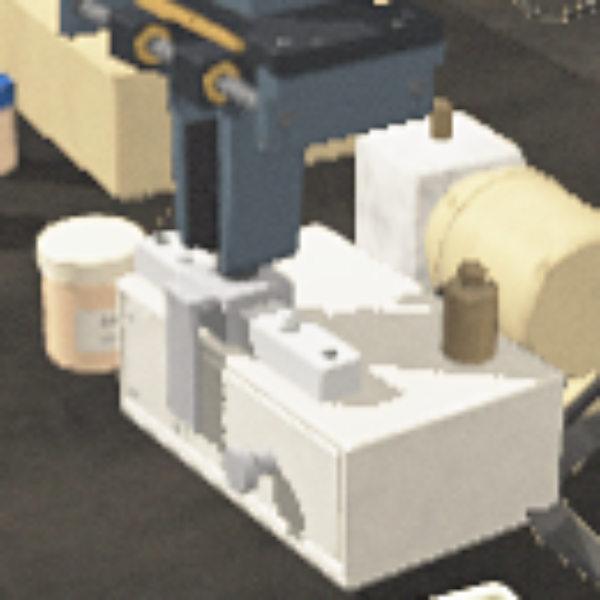

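The flag now stands before the drawer's left end (185,370), and everything else is in place. The fingers still carry about the spring's 5 N, so I press down gently until the stop takes the load.

```bash
python3 -m pendant '[{"xyz":[0,0,0.0005],"roll":0,"jaw":1},{"xyz":[0,0,0.001],"roll":0,"jaw":1},{"xyz":[0,0,0.0015],"roll":0,"jaw":1},{"xyz":[0,0,0.0015],"roll":0,"jaw":1},{"xyz":[0,0,0.0015],"roll":0,"jaw":1},{"xyz":[0,0,0.0015],"roll":0,"jaw":1},{"xyz":[0,0,0.0015],"roll":0,"jaw":1},{"xyz":[0,0,0.0015],"roll":0,"jaw":1}]'
```

```text
time_s: 15.45
ee_pos: [496.6, 34.5, 104.8]
ee_rot: [179.9, -0.0, 95.8]
force: [-1.1, -0.5, 6.5]
gripper_width: 23.0
```

Run:
```python
from h import *
s0=env.state(); c=np.array([534.3,17.6]); a=np.radians(5.8); Rm=np.array([[np.cos(a),-np.sin(a)],[np.sin(a),np.cos(a)]])
s,im,d=shot('side','s7'); sc=shot('scene','c7')
for n,f in(('side','side0'),('side','s7'),('scene','scene0'),('scene','c7')):
    d=np.load(f'pics/{f}.npy'); o,dd=rays(n,s,[(u,v) for v in range(384) for u in range(512)]); Q=o+dd*d.reshape(-1,1)
    L=np.c_[(Q[:,:2]-c)@Rm,Q[:,2]]
    k=(abs(L[:,0]+64.5)<5)&(L[:,2]>66)&(L[:,2]<93)&(L[:,1]>0)&(L[:,1]<80); g=(abs(L[:,0]+35)<20)&(L[:,2]>92)&(L[:,2]<97)&(L[:,1]>-10)&(L[:,1]<90)
    dr=(L[:,0]<-45)&(L[:,0]>-100)&(L[:,1]>-80)&(L[:,1]<-55)&(L[:,2]>15)&(L[:,2]<55)
    print(f,'flag y',k.sum(),np.percentile(L[k,1],[2,50,98]).round(1),'saddle y',np.percentile(L[g,1],[2,50,98]).round(1),'drawer x',np.median(L[dr,0]).round(1))
s=env.state(); print(s['time_s'],s['ee_pos'],(s['ee_pos'][:2]-c)@Rm,s['force'],s['gripper_width'])
```

```text
side0 flag y 87 [48.4 57.4 73.2] saddle y [41.9 51.5 77.2] drawer x -74.2
s7 flag y 87 [ 7.8 17.9 30.9] saddle y [ 2.7 12.8 38.3] drawer x -54.7
scene0 flag y 42 [46.3 54.5 69.3] saddle y [40.3 52.  74.8] drawer x -78.6
c7 flag y 46 [ 6.2 17.1 30.2] saddle y [ 0.6 10.1 35.3] drawer x -53.6
15.55 [496.58827516  34.54313496 104.79798786] [-35.80645706  20.66740539] [-1.17919661 -0.12314669  6.83060194] 22.325390638353117
```

```bash
python3 -c "
from workcell import env
print(env.job_done()); s=env.state(); print(s['time_s'],s['ee_pos'],s['force'],s['gripper_width'])"
```

```text
the job is handed in; nothing more can be done
None
the job is handed in; nothing more can be done
```

The job is handed in at about 15.6 s of the 51 s. The drawer is home, the lock slide is at the next hole with its pin down, and the fingers still hold the knob. `job_done` gives no verdict, so this rests on my own last checks.

**What I did:**
- Pushed the drawer in by its pull until it stopped against about 5.5 N.
- Gripped the knob at 45 N and lifted it about 13.4 mm, with a spring load of 8.6 N.
- Slid it 40 mm to the right and lowered it.
- Pressed it down lightly until the stop took the load.

**Last checks:**
- **Drawer:** depth puts its front at x = -54.7 mm (side view) and -53.6 mm (scene view). The cabinet's front is at -55 mm, so the drawer is home within the calibration error.
- **Slide:** the saddle and flag moved about 38 to 41 mm, and the grip sits at cabinet y = 20.7 mm against the hole's 20 mm.
- **Pin:** the tool is at z = 104.8 mm, against 105.0 mm when it gripped with the pin down. The vertical force went from -6.2 N (fingers carrying the spring) to about +6.8 N in the last 0.2 mm, so the pin is on its stop.
- **Grip:** the opening reads 22.3 to 23.0 mm on the 23 mm knob.
- **Things around it:** the jar and weight look unmoved in the last side view I looked at. The timer was only partly in that crop, but nothing came near it.

No check failed. The -6.2 N after lowering was more than the 5 N expected with the pin down, which is why I pressed further. I did not test the lock by nudging the slide.

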